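# Mount the notched head on the tilted tube rotator

### The arm

A 7-joint arm with a two-finger parallel gripper is mounted at the origin on the work surface. World frame = base frame: x ahead of the robot, y to its left, z up, the work surface at z = 0. Lengths are in m, angles in degrees, forces in N, time in s.
With the tool pointing down it reaches from about 0.425 to 0.925 m from the base axis. Payload 6.8 kg.
Tool frame: the origin (TCP) lies between the finger pads; the fingertips stand robot.tip_reach ahead of it and the grasp point (between the pads) lies 6 mm ahead of it (robot.tip_reach is the distance from the TCP to the fingertips, in m); z points along the fingers, y is the line along which they close (so a half turn about z gives the same grasp; the last joint's range is limited). The gripper opens to 85 mm and grips with 20 to 120 N. Pads are 22 mm wide; open, the fingers measure 114 mm over their backs; the gripper's body (76 mm by 85 mm) begins 54 mm behind the grasp point. The pads swing forward as they close: fully open they stand 13 mm farther back than shut.
Start: joints at [-69.219, 27.33, 1.283, 89.118, -0.659, 63.558, -4.761], TCP at [0.306, 0.602, 0.256] pointing down, gripper open.
Joint ranges: [-169.35, 169.35], [-19.33, 120.38], [-80.79, 83.38], [13.8, 139.57], [-78.32, 258.32], [9.67, 109.79], [-169.56, 169.56]. Speed limits (degrees/s): [136.94, 136.94, 180, 180, 180, 180, 180].

### API

Orientations are given as [roll, pitch, yaw] about the fixed x, y, z axes, in that order (R = Rz(yaw) Ry(pitch) Rx(roll)).
In Python, from station import telemetry, imaging, robot gives the robot as it stands.
- The arm moves only by the tool step_arm, never from a script. Its argument "increments" is a list of rows, each an object with "angular": the turn, a rotation vector about the tool's x, y, z in degrees, a list of three; "travel": the shift along the tool's x, y, z in m, a list of three; "fingers": the opening, from -1 (shut) to 1 (fully open). In form: [{"angular": [wx, wy, wz], "travel": [x, y, z], "fingers": fingers}, ...]. A call has 1 to 12 rows; each row shifts and turns the commanded pose from where the row before left it, along the tool's axes as they then stand; what a row does not reach is not made up. A row lasts 1/12 s, in which the tool goes at most 41.7 mm and 7.16 degrees, less where a joint would pass 70% of its speed; a pose out of reach is approached as far as the arm can. A call is refused whole if a number of a shift passes 0.0417 or a number of a turn 7.16, either way. A call with a gripper value outside its range is refused whole. The fingers move at their own pace and stop on an object; the grip force is fixed at half the most. Time passes only in rows, so rows that do not move let the fingers close. It gives the time, the measured TCP pose, the force, the opening and the grip force at its end, in the units of the state.
- telemetry.get_obs(): the state, without advancing time (a new reading comes with each control period).
- imaging.get_image(name): name is "scene" or "top"; returns a dict with "img" (420x560x3 uint8, blue, green, red), "fx", "fy", "cx", "cy" (pixels), "position" and "attitude" of the camera in the world. Camera axes: x right, y down, z forward; pixel columns grow to the right and rows downward; lengths in m; the calibration is good to about 2 mm. A picture is of the moment at which its call begins. There is no depth.
- robot.sign_off(): hands the job in; it is judged then, once.
The state is a dict: "time": time; "joints": joint angles; "qvel": joint speeds; "effort": joint torques, N m; "position": TCP position; "tcp_rot": TCP orientation; "contact_force": force on the tool from outside, world axes, zero at the start; "moment": the same for the moment, N m; "width": finger opening in m; "grip_force": force on a finger pad.
Only numpy, scipy, OpenCV 4.12 (cv2) and the standard library are available. Lean on these libraries where they do the work, as an engineer would, in place of code of your own. Each camera call takes 0.05 s, during which the arm holds its last target. There are 200 camera calls.

### The job

Fit the notched rotor head from the white rack onto the tilted tube rotator: tapered shank fully home in the spindle, with the two rim notches over the drive dogs and the disc flat on the spindle nose. Then throw the rotator's lever all the way over to its other end to lock it, and let go; leave the unnotched spare head, the black-capped jar, the beaker and the white can where they are.

Things in the scene. Friction and masses are not known exactly. Their poses are not given: they have to be found in the camera images.
- head: Rotor head to fit, aluminium, 0.28 to 0.48 kg. Origin: centre of its disc's flat underside, z up its axis. Disc 92 mm across, z 0 to 14 mm, six small black holes. Under it a steel tapered shank 60 mm long, 36 mm across at the disc, 24 mm at the tip. At the start it stands shank down in either hole of the white rack, disc resting on the rack top, turned up to 40 degrees from the rack's axes.
- head_notch (a point): Centre of the +y notch of the head, on the disc's top (34 mm from the axis, z 14 mm). Two open rectangular notches lie in the rim, on the head's +y and -y sides, through the whole thickness: each 16 mm wide (along x), from 28 mm off the axis out to the rim.
- head_grip (a point): On the head's axis at z 50 mm, a good height to grip. The grip is a grey square post, 30 x 30 mm (faces across the head's x and y), from z 14 to 70 mm.
- spare: Spare head, which stays in the other hole of the rack: its disc is round, 86 mm across, without notches, eight holes; round post 22 mm across from z 14 to 59 mm. Origin: centre of the disc's underside, z up. Leave alone.
- rack: White plastic block fixed to the table, 110 (x) x 250 (y) x 75 mm high, with two round 39 mm through holes 62 mm either side of its middle along its y. Origin: centre of its underside. It may stand left or right of the robot's middle, the rotator on the other side.
- drive: Tube rotator, fixed to the table. Origin: on the table below the spindle nose centre, z up; x points back to the robot's side (world -x) within 12 degrees. White base plate 22 mm high, x -85 to 135, y -75 to 135 mm. Grey barrel, axis leaning 30 degrees from vertical towards its -x (away from the robot); nose centre 155 mm above the table. Lever at y = +105 mm.
- spindle_nose (a point): Centre of the spindle's flat nose face, 92 mm across. z points out of the socket, 30 degrees from vertical, leaning to the drive's -x. Socket: a taper 38 mm across at the mouth, 26 mm at 60 mm depth, 64 mm deep. The spindle turns stiffly (0.5 N m). When the head is home its origin lies on this point, z axes alike, y axes alike or opposite.
- spindle_dog (a point): Middle of the top of the +y dog. Two steel dogs stand on the nose face, on the spindle_nose frame's +y and -y sides: each 12 mm wide (along x), 33 to 44 mm from the axis, 12 mm high. They start turned up to 35 degrees about the axis from the drive's y.
- lever (a joint): Angle of the lock lever, rad: starts at 0 to 0.15, leaning to the drive's -x (0.5 rad from vertical at 0); its end stop is at 1.0, leaning as far to +x. It stays where it is left (about 1 N at the tip moves it). It turns about the drive's y axis at drive x -20, y 105, z 44 mm.
- lever_tip (a point): Centre of the black ball (26 mm across) at the end of the 85 mm lever.
- jar: Small lidded glass jar, 52 mm across, 60 mm high, beyond the gap between rack and rotator. Origin: centre of its underside. Leave alone.
- beaker: Glass beaker, 68 mm across, 90 mm high, at the left. Origin: centre of its underside. Leave alone.
- tub: White can, 70 mm across, 75 mm high, at the right. Origin: centre of its underside. Leave alone.
Mind the look-alikes: they are no part of the job. What is shaped like the head but green is not meant.

How it is judged:
By the outcome, as a careful person would: the job done as asked, in the order asked, and still so for the second after the job is handed in, with the robot touching nothing.
It also fails if it takes over 54 s, if anything falls off the work surface, if the arm or the gripper's body presses on something with over 40 N, if the wrist force passes 120 N, or if a joint passes its speed limit or range.

## Working session

There is one attempt and no reset: what is moved stays moved. The work goes in short steps, Python scripts to look and compute and a tool call to move; the robot and the scene stay as the last step left them, time stands still between calls to the robot, and variables do not carry over. Pictures are saved under pics/ and viewed, at most 10 in all, crops included, and the job is handed in when it is done.

Besides the shell and the picture viewer there is one more tool, called after "Call:" as a command line: name --argument value ..., lists and objects as JSON in quotes. step_arm: Moves the arm, as the interface text tells. Its arguments: {"type":"object","properties":{"increments":{"type":"array"}},"required":["increments"]}

```bash
ls; mkdir -p pics; python3 - <<'E'
from station import telemetry, imaging, robot
import cv2
print(telemetry.get_obs(), robot.tip_reach)
for n in ("scene","top"):
    d=imaging.get_image(n); cv2.imwrite(f"pics/{n}0.png",d["img"]); print({k:v for k,v in d.items() if k!="img"})
E
```

```text
pics
{'time': 0.0, 'joints': array([-69.21670575,  27.37818752,   1.28015116,  89.17719397,
        -0.65880283,  63.55768144,  -4.76210322]), 'qvel': array([-0.02767497,  0.04217487, -0.05695575,  0.00343275,  0.0213076 ,
       -0.0070283 , -0.02629309]), 'effort': array([-5.98759616e-04, -5.96449041e+01,  1.60734147e+00, -2.81200916e+01,
        1.23340517e-02,  9.28666763e-03,  1.86322062e-06]), 'position': array([0.30596961, 0.60106751, 0.25530597]), 'tcp_rot': array([-1.79894596e+02,  8.09629637e-03,  1.53023348e+02]), 'contact_force': array([-0.45791206, -0.30036912,  1.0558605 ]), 'moment': array([0.03578522, 0.01469351, 0.01329353]), 'grip_force': 0.0, 'width': 0.08560405547383176} 0.025
{'fx': 469.6745322524377, 'fy': 469.6745322524377, 'cx': 278.974104915996, 'cy': 215.15696896701567, 'position': array([ 1.48585841, -0.10532372,  1.11455724]), 'attitude': array([-135.2324066 ,   -0.9121994 ,   86.04200901])}
{'fx': 466.10748069022856, 'fy': 466.10748069022856, 'cx': 273.8003027394056, 'cy': 211.1813932384915, 'position': array([ 0.2933636 , -0.02491131,  1.51194175]), 'attitude': array([-171.63406433,    0.80160629,  -90.25043946])}
```

View pics/scene0.png

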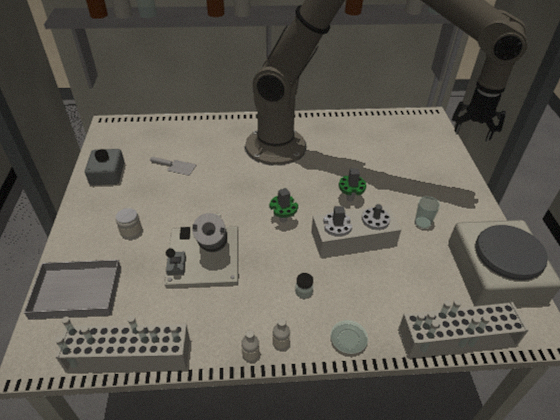

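View pics/top0.png

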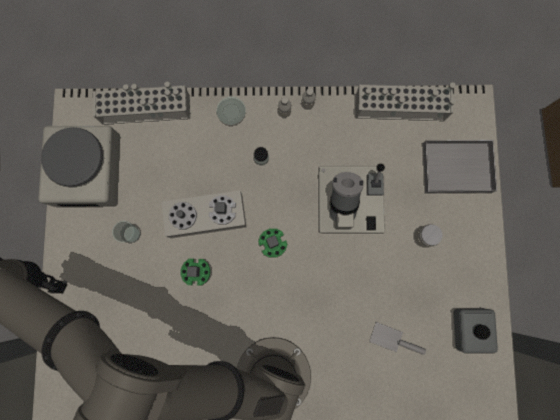

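The scene view shows the rack with two heads at (338,222) and (376,215), and the rotator at (210,240) with its lever at (172,258). In the top view the heads are at (221,208) and (181,215), and the rotator nose is at (347,185). There are four candidates in the top view:
- (221,208): in the rack, with a square post. This fits the description.
- (181,215): in the rack, with a round post. This is the spare.
- (272,242) and (195,271): green decoys.

I'll confirm this in an enlarged crop.

```bash
python3 - <<'E'
import cv2, numpy as np
t=cv2.imread("pics/top0.png"); s=cv2.imread("pics/scene0.png")
def c(i,x,y,w,h): return cv2.resize(cv2.convertScaleAbs(i[y:y+h,x:x+w],alpha=1.5),(400,300),interpolation=cv2.INTER_CUBIC)
a=np.vstack([np.hstack([c(t,155,180,100,75),c(t,305,150,100,75)]),np.hstack([c(s,305,185,100,75),c(s,155,205,100,75)])])
cv2.imwrite("pics/crop0.png",a)
E
```

```text
(no output)
```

View pics/crop0.png

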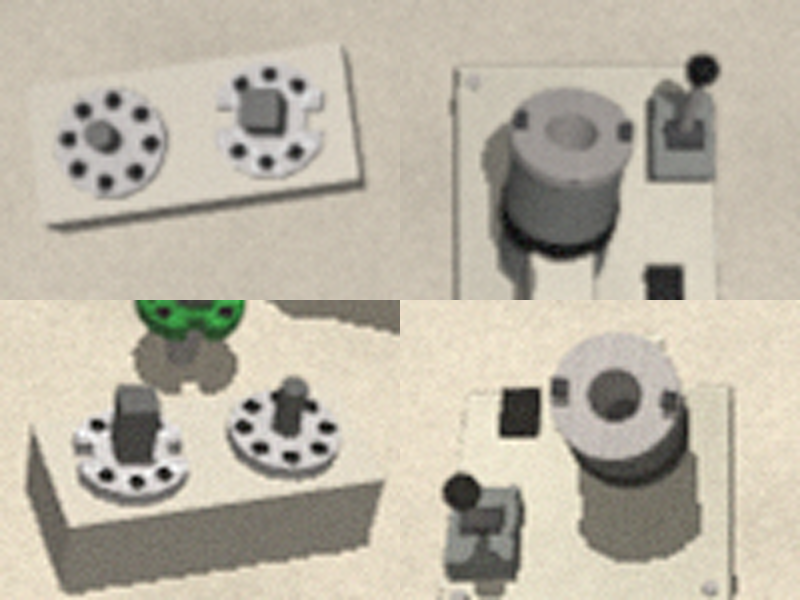

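The crop confirms it: the notched head with the square post is centred at about (222,210) in the top view, with its notches facing ±y. The dog blobs show clearly in both views. Next I'll measure.

```bash
cat > h.py <<'E'
import cv2, numpy as np
from scipy.spatial.transform import Rotation as R
def cam(d): return np.array(d["position"]), R.from_euler("xyz",d["attitude"],degrees=True).as_matrix()
def ray(d,uv):
    p,M=cam(d); v=M@np.array([(uv[0]-d["cx"])/d["fx"],(uv[1]-d["cy"])/d["fy"],1]); return p,v/np.linalg.norm(v)
def plane(d,uv,z):
    p,v=ray(d,uv); return p+v*(z-p[2])/v[2]
def proj(d,X):
    p,M=cam(d); c=M.T@(np.array(X)-p); return np.array([d["cx"]+d["fx"]*c[0]/c[2],d["cy"]+d["fy"]*c[1]/c[2]])
def tri(d1,u1,d2,u2):
    p,v=ray(d1,u1); q,w=ray(d2,u2)
    s=np.linalg.lstsq(np.c_[v,-w],q-p,rcond=None)[0]; a,b=p+v*s[0],q+w*s[1]
    return (a+b)/2, np.linalg.norm(a-b)
def blobs(img,roi,th,amin,amax):
    x,y,w,h=roi; g=cv2.cvtColor(img[y:y+h,x:x+w],cv2.COLOR_BGR2GRAY).astype(np.uint8)
    g=cv2.resize(g,None,fx=4,fy=4,interpolation=cv2.INTER_CUBIC)
    n,l,s,c=cv2.connectedComponentsWithStats((g<th).astype(np.uint8))
    return [((c[i]+.5)/4-.5+[x,y],s[i,4]/16) for i in range(1,n) if amin<s[i,4]/16<amax]
E
python3 - <<'E'
from h import *
from station import imaging
t=imaging.get_image("top"); s=imaging.get_image("scene")
np.set_printoptions(precision=4,suppress=True)
for th in (70,):
  print("holes top")
  for c,a in blobs(t["img"],(205,190,40,40),th,2,60): print(c.round(2),a,plane(t,c,.089))
  print("holes scene")
  for c,a in blobs(s["img"],(320,205,36,40),th,2,60): print(c.round(2),a,plane(s,c,.089))
for n,d,roi in (("top",t,(328,168,40,24)),("scene",s,(190,210,40,40))):
  for th in (70,90):
    print("nose",n,th)
    for c,a in blobs(d["img"],roi,th,3,200): print(c.round(2),a)
for n,d,roi in (("top",t,(375,160,14,14)),("scene",s,(160,240,20,18))):
  print("ball",n,[(c.round(2),a) for c,a in blobs(d["img"],roi,45,5,200)])
for n,d,roi in (("top",t,(310,160,85,80)),("scene",s,(158,220,90,72))):
  x,y,w,h=roi; g=cv2.cvtColor(d["img"],cv2.COLOR_BGR2GRAY)[y:y+h,x:x+w]
  L=cv2.createLineSegmentDetector().detect(g)[0][:,0]
  for l in L:
    a=plane(d,l[:2]+[x,y],.022);b=plane(d,l[2:]+[x,y],.022);e=b-a
    if np.linalg.norm(e)>.06: print(n,(l+[x,y,x,y]).round(1),a[:2],b[:2],np.degrees(np.arctan2(e[1],e[0])).round(2))
E
```

```text
holes top
[221.94 198.14] 7.3125 [0.5447 0.1549 0.089 ]
[214.99 200.85] 10.0 [0.5363 0.1764 0.089 ]
[228.94 200.87] 8.0 [0.5359 0.133  0.089 ]
[222.53 209.88] 39.25 [0.5078 0.1526 0.089 ]
[214.17 217.31] 8.6875 [0.4848 0.1782 0.089 ]
[228.38 217.58] 8.8125 [0.4837 0.1343 0.089 ]
[221.16 220.04] 7.8125 [0.4762 0.1565 0.089 ]
[231.1  227.56] 30.1875 [0.4527 0.1256 0.089 ]
holes scene
[328.95 215.83] 7.5625 [0.4831 0.1347 0.089 ]
[325.57 221.58] 4.0 [0.507  0.1208 0.089 ]
[331.09 228.37] 8.0625 [0.536  0.1335 0.089 ]
[345.61 228.07] 8.3125 [0.5372 0.1773 0.089 ]
[338.8  229.98] 7.9375 [0.5438 0.1556 0.089 ]
[346.67 232.48] 5.875 [0.5552 0.1775 0.089 ]
[328.52 231.84] 5.25 [0.5497 0.1237 0.089 ]
[336.24 234.2 ] 8.0625 [0.5604 0.1453 0.089 ]
[320.45 242.05] 8.1875 [0.5886 0.0944 0.089 ]
nose top 70
[367.02 182.91] 16.1875
[334.64 179.64] 15.125
[360.76 182.58] 14.375
[352.45 183.76] 5.1875
[333.02 189.21] 17.1875
nose top 90
[366.81 182.54] 23.9375
[332.15 185.19] 92.5
[348.16 182.56] 77.8125
[360.67 182.59] 22.875
nose scene 70
[208.27 228.52] 123.875
[194.51 227.04] 19.0
[227.68 246.8 ]
[... 571 characters left out ...]
0.6359 -0.3589] [ 0.5651 -0.3595] -179.53
top [317.3 230.6 316.7 178.1] [ 0.4486 -0.1444] [ 0.6207 -0.1454] -0.33
top [321.9 231.3 383.1 231.5] [ 0.4465 -0.1589] [ 0.4447 -0.3546] -90.53
top [381.9 233.8 319.4 233.6] [ 0.4373 -0.3504] [ 0.439  -0.1507] 89.5
scene [185.9 253.1 184.3 274.3] [ 0.5519 -0.3052] [ 0.6324 -0.3042] 0.68
scene [226.  229.4 230.2 262. ] [ 0.4603 -0.1854] [ 0.5939 -0.1718] 5.81
scene [236.2 285.3 164.8 288.5] [ 0.6803 -0.1544] [ 0.6797 -0.3552] -90.16
scene [166.1 283.8 236.1 281. ] [ 0.6634 -0.3533] [ 0.665  -0.1545] 89.54
scene [238.2 226.9 238.8 276.9] [ 0.4514 -0.1469] [ 0.6506 -0.1465] 0.11
scene [236.  279.4 235.8 228.1] [ 0.6591 -0.1548] [ 0.4565 -0.1545] 179.92
```

Head: six holes at radius 34 mm, centre (0.510, 0.1555), yaw about -1.3°. The two views agree within 1.5 mm. The plate yaw is about -0.4°, which puts the nose near (0.580, -0.229). Now the dogs and socket.

```bash
python3 - <<'E'
from h import *
from station import imaging
np.set_printoptions(precision=4,suppress=True)
t=imaging.get_image("top"); s=imaging.get_image("scene")
S={}
for nm,d,roi in (("t-",t,(356,177,9,11)),("t+",t,(329,174,9,11)),("s-",s,(190,221,9,12)),("s+",s,(217,224,10,12))):
  for th in (70,80,90,100):
    print(nm,th,[(c.round(2),a) for c,a in blobs(d["img"],roi,th,3,60)])
h=(208.25,228.5); print("hole@.155",plane(s,h,.155))
for c in ((.580,-.229,.155),): print("pred nose px",proj(t,c),proj(s,c))
m,e=tri(t,(360.7,182.6),s,(194.5,227.2)); p,f=tri(t,(334.64,179.64),s,(222,230.9))
print("dogs",m,e,p,f,"mid",(m+p)/2,"len",np.linalg.norm(p-m))
print("ball",tri(t,(380.09,167.23),s,(170.14,252.81)))
cv2.imwrite("pics/dogs.png",np.hstack([cv2.resize(cv2.convertScaleAbs(d["img"][y:y+36,x:x+48],alpha=1.7),(400,300),interpolation=cv2.INTER_NEAREST) for d,x,y in((t,324,166),(s,184,210))]))
E
```

```text
t- 70 [(array([360.76, 182.6 ]), np.float64(14.6875))]
t- 80 [(array([360.73, 182.62]), np.float64(18.3125))]
t- 90 [(array([360.67, 182.58]), np.float64(22.8125))]
t- 100 [(array([360.5 , 182.56]), np.float64(30.0625))]
t+ 70 [(array([334.67, 179.69]), np.float64(15.1875))]
t+ 80 [(array([334.65, 179.71]), np.float64(19.625)), (array([330.63, 183.17]), np.float64(9.625))]
t+ 90 [(array([333.34, 180.81]), np.float64(38.0625))]
t+ 100 [(array([333.72, 180.52]), np.float64(49.5625))]
s- 70 [(array([194.49, 227.01]), np.float64(19.125))]
s- 80 [(array([194.55, 227.26]), np.float64(23.375))]
s- 90 [(array([194.55, 227.38]), np.float64(28.4375))]
s- 100 [(array([194.6 , 227.44]), np.float64(32.375))]
s+ 70 [(array([223.32, 231.35]), np.float64(33.125))]
s+ 80 [(array([223.22, 231.3 ]), np.float64(39.375))]
s+ 90 [(array([223.1 , 231.28]), np.float64(44.5))]
s+ 100 [(array([223. , 231.2]), np.float64(49.1875))]
hole@.155 [ 0.5791 -0.2251  0.155 ]
pred nose px [348.6388 181.6674] [206.8226 228.8027]
dogs [ 0.576  -0.2633  0.1593] 0.0009710559797806693 [ 0.5872 -0.1876  0.1517] 0.001118752310656438 mid [ 0.5816 -0.2254  0.1555] len 0.07694156685897681
ball (array([ 0.6317, -0.331 ,  0.1195]), np.float64(0.0008039628465688045))
```

View pics/dogs.png

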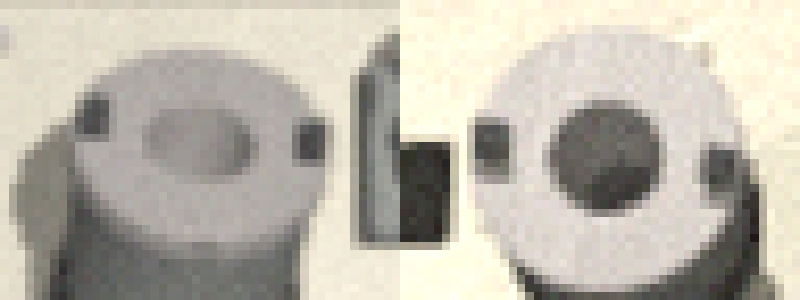

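The dog midpoint is (0.5816, -0.2254) with a 77 mm spacing, which is right, and the spin is about -10°. I take the nose at (0.580, -0.2255, 0.155). The lever ball is at (0.632, -0.331, 0.120). The picture shows the dogs at top (334.7,179.7) and (360.7,182.6). Next, a helper to plan moves.

```bash
cat > plan.py <<'E'
import sys, numpy as np
from scipy.linalg import fractional_matrix_power as fmp
from scipy.spatial.transform import Rotation as R
from station import telemetry
def T(p,Rm): M=np.eye(4); M[:3,:3]=Rm; M[:3,3]=p; return M
def now():
    o=telemetry.get_obs(); return T(o["position"],R.from_euler("xyz",o["tcp_rot"],degrees=True).as_matrix())
def down(p,yaw): return T(p,R.from_euler("xyz",[180,0,yaw],degrees=True).as_matrix())
def rows(goal,n=None,start=None):
    D=np.linalg.inv(now() if start is None else start)@goal
    rv=R.from_matrix(D[:3,:3]).as_rotvec(degrees=True)
    n=n or int(np.ceil(max(np.abs(rv).max()/7,np.abs(D[:3,3]).max()/.04)))
    E=np.real(fmp(D,1/n)); print(n,"rows angular",(rv/n).round(2).tolist(),"travel",E[:3,3].round(4).tolist()); return goal
NOSE=np.array([.580,-.2255,.155])
def head_home(spin=-9.8,yaw=-.4,back=0.,nose=NOSE,h=.056):   # tool pose holding head, TCP h above disc underside
    H=R.from_euler("z",yaw,degrees=True)*R.from_euler("y",30,degrees=True)*R.from_euler("z",spin,degrees=True)
    G=H*R.from_euler("z",90,degrees=True)*R.from_euler("x",180,degrees=True) # tool y along head x
    return T(nose+H.as_matrix()[:,2]*(h+back),G.as_matrix())
E
python3 -c "
from plan import *
rows(down([.510,.1555,.23],88.7),13)"
```

```text
13 rows angular [-0.0, 0.0, 4.95] travel [-0.0393, -0.0061, 0.002]
```

Call:
step_arm --increments '[{"angular": [0, 0, 4.95], "travel": [-0.0393, -0.0061, 0.002], "fingers": 1}, {"angular": [0, 0, 4.95], "travel": [-0.0393, -0.0061, 0.002], "fingers": 1}, {"angular": [0, 0, 4.95], "travel": [-0.0393, -0.0061, 0.002], "fingers": 1}, {"angular": [0, 0, 4.95], "travel": [-0.0393, -0.0061, 0.002], "fingers": 1}, {"angular": [0, 0, 4.95], "travel": [-0.0393, -0.0061, 0.002], "fingers": 1}, {"angular": [0, 0, 4.95], "travel": [-0.0393, -0.0061, 0.002], "fingers": 1}, {"angular": [0, 0, 4.95], "travel": [-0.0393, -0.0061, 0.002], "fingers": 1}, {"angular": [0, 0, 4.95], "travel": [-0.0393, -0.0061, 0.002], "fingers": 1}, {"angular": [0, 0, 4.95], "travel": [-0.0393, -0.0061, 0.002], "fingers": 1}, {"angular": [0, 0, 4.95], "travel": [-0.0393, -0.0061, 0.002], "fingers": 1}, {"angular": [0, 0, 4.95], "travel": [-0.0393, -0.0061, 0.002], "fingers": 1}, {"angular": [0, 0, 4.95], "travel": [-0.0393, -0.0061, 0.002], "fingers": 1}]'

```text
time: 1.3
position: [0.5137, 0.1929, 0.2324]
tcp_rot: [179.9, -0.0, 93.3]
contact_force: [-0.1, 0.3, 0.8]
width: 0.0853
grip_force: 0.0
```

Call:
step_arm --increments '[{"angular": [0, 0, 4.95], "travel": [-0.0393, -0.0061, 0.002], "fingers": 1}, {"angular": [0, 0, 0], "travel": [0, 0, 0], "fingers": 1}, {"angular": [0, 0, 0], "travel": [0, 0, 0], "fingers": 1}, {"angular": [0, 0, 0], "travel": [0, 0, 0], "fingers": 1}]'

```text
time: 1.63
position: [0.5097, 0.156, 0.2305]
tcp_rot: [180.0, -0.1, 88.7]
contact_force: [-0.4, -0.0, -0.7]
width: 0.0854
grip_force: 0.0
```

```bash
python3 -c "
from plan import *
rows(down([.510,.1555,.18],88.7))
rows(down([.510,.1555,.131],88.7))
print(telemetry.get_obs()['joints'].round(1))"
```

```text
2 rows angular [0.01, -0.03, 0.01] travel [-0.0003, 0.0002, 0.0253]
3 rows angular [0.01, -0.02, 0.01] travel [-0.0002, 0.0001, 0.0332]
[-42.3  16.1  22.4 111.4  -7.6  53.9 -17.5]
```

Call:
step_arm --increments '[{"angular": [0, 0, 0], "travel": [-0.0005, 0.0003, 0.025], "fingers": 1}, {"angular": [0, 0, 0], "travel": [0, 0, 0.025], "fingers": 1}, {"angular": [0, 0, 0], "travel": [0, 0, 0.025], "fingers": 1}, {"angular": [0, 0, 0], "travel": [0, 0, 0.0245], "fingers": 1}, {"angular": [0, 0, 0], "travel": [0, 0, 0], "fingers": 1}]'

```text
time: 2.05
position: [0.507, 0.1562, 0.1267]
tcp_rot: [-179.6, 0.1, 88.9]
contact_force: [-1.1, 0.1, 0.4]
width: 0.0853
grip_force: 0.0
```

Call:
step_arm --increments '[{"angular": [0, 0, 0], "travel": [0, 0, 0], "fingers": -1}, {"angular": [0, 0, 0], "travel": [0, 0, 0], "fingers": -1}, {"angular": [0, 0, 0], "travel": [0, 0, 0], "fingers": -1}, {"angular": [0, 0, 0], "travel": [0, 0, 0], "fingers": -1}, {"angular": [0, 0, 0], "travel": [0, 0, 0], "fingers": -1}, {"angular": [0, 0, 0], "travel": [0, 0, 0], "fingers": -1}, {"angular": [0, 0, 0], "travel": [0, 0, 0], "fingers": -1}, {"angular": [0, 0, 0], "travel": [0, 0, 0], "fingers": -1}, {"angular": [0, 0, 0], "travel": [0, 0, 0], "fingers": -1}, {"angular": [0, 0, 0], "travel": [0, 0, 0], "fingers": -1}]'

```text
time: 2.88
position: [0.5108, 0.1553, 0.1322]
tcp_rot: [179.9, -0.1, 88.7]
contact_force: [-0.6, 0.1, 7.2]
width: 0.0294
grip_force: 60.4
```

Call:
step_arm --increments '[{"angular": [0, 0, 0], "travel": [0, 0, -0.015], "fingers": -1}, {"angular": [0, 0, 0], "travel": [0, 0, -0.025], "fingers": -1}, {"angular": [0, 0, 0], "travel": [0, 0, -0.03], "fingers": -1}, {"angular": [0, 0, 0], "travel": [0, 0, -0.03], "fingers": -1}, {"angular": [0, 0, 0], "travel": [0, 0, -0.03], "fingers": -1}, {"angular": [0, 0, 0], "travel": [0, 0, -0.03], "fingers": -1}, {"angular": [0, 0, 0], "travel": [0, 0, -0.02], "fingers": -1}, {"angular": [0, 0, 0], "travel": [0, 0, 0], "fingers": -1}, {"angular": [0, 0, 0], "travel": [0, 0, 0], "fingers": -1}]'

```text
time: 3.63
position: [0.5099, 0.1548, 0.3113]
tcp_rot: [179.9, -0.1, 88.7]
contact_force: [-0.5, -0.1, -4.5]
width: 0.0294
grip_force: 60.5
```

```bash
python3 - <<'E'
from plan import *
from station import imaging
import cv2
g=head_home(back=.09,h=.057)
print(g[:3,3])
rows(g)
s=imaging.get_image("scene"); cv2.imwrite("pics/lift.png",cv2.resize(s["img"][60:270,250:530],(800,600)))
E
```

```text
[ 0.65349821 -0.22601312  0.28230573]
10 rows angular [3.0, -0.29, 0.87] travel [-0.0366, 0.0183, -0.0001]
```

View pics/lift.png

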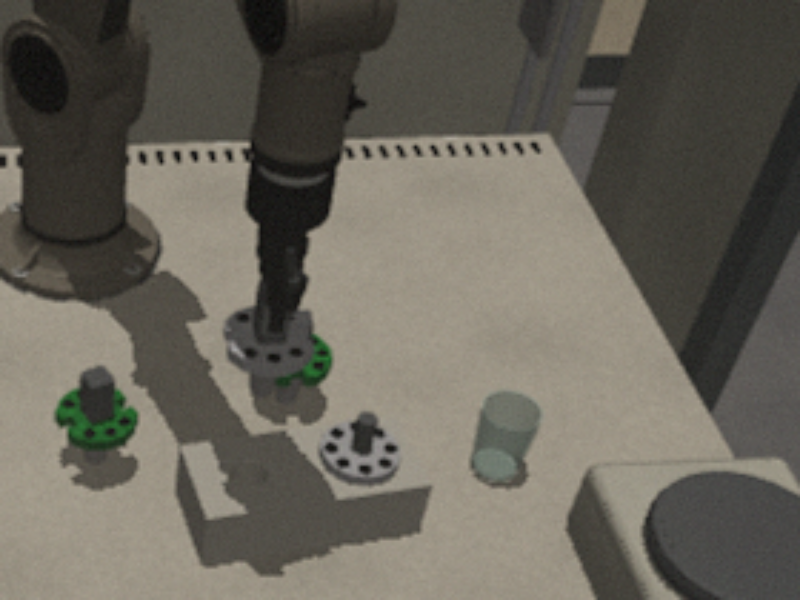

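The head is held and clear of the rack, with its disc at about (270,340) in the crop. The spare is undisturbed. Moving to the rotator.

```bash
python3 - <<'E'
from plan import *
rows(head_home(back=.11,h=.057),12)
E
```

```text
12 rows angular [2.49, -0.23, 0.72] travel [-0.0304, 0.0158, -0.0019]
```

Call:
step_arm --increments '[{"angular": [2.5, -0.23, 0.72], "travel": [-0.0304, 0.0158, -0.0019], "fingers": -1}, {"angular": [2.5, -0.23, 0.72], "travel": [-0.0304, 0.0158, -0.0019], "fingers": -1}, {"angular": [2.5, -0.23, 0.72], "travel": [-0.0304, 0.0158, -0.0019], "fingers": -1}, {"angular": [2.5, -0.23, 0.72], "travel": [-0.0304, 0.0158, -0.0019], "fingers": -1}, {"angular": [2.5, -0.23, 0.72], "travel": [-0.0304, 0.0158, -0.0019], "fingers": -1}, {"angular": [2.5, -0.23, 0.72], "travel": [-0.0304, 0.0158, -0.0019], "fingers": -1}, {"angular": [2.5, -0.23, 0.72], "travel": [-0.0304, 0.0158, -0.0019], "fingers": -1}, {"angular": [2.5, -0.23, 0.72], "travel": [-0.0304, 0.0158, -0.0019], "fingers": -1}, {"angular": [2.5, -0.23, 0.72], "travel": [-0.0304, 0.0158, -0.0019], "fingers": -1}, {"angular": [2.5, -0.23, 0.72], "travel": [-0.0304, 0.0158, -0.0019], "fingers": -1}, {"angular": [2.5, -0.23, 0.72], "travel": [-0.0304, 0.0158, -0.0019], "fingers": -1}, {"angular": [2.5, -0.23, 0.72], "travel": [-0.0304, 0.0158, -0.0019], "fingers": -1}]'

```text
time: 4.68
position: [0.6647, -0.2267, 0.2972]
tcp_rot: [-150.0, 4.8, 81.1]
contact_force: [0.8, -0.2, -1.5]
width: 0.0292
grip_force: 60.9
```

Call:
step_arm --increments '[{"angular": [0, 0, 0], "travel": [0, 0, 0], "fingers": -1}, {"angular": [0, 0, 0], "travel": [0, 0, 0], "fingers": -1}, {"angular": [0, 0, 0], "travel": [0, 0, 0], "fingers": -1}]'

```text
time: 4.93
position: [0.6643, -0.2254, 0.2977]
tcp_rot: [-150.1, 4.8, 81.1]
contact_force: [0.2, 1.6, -1.3]
width: 0.0292
grip_force: 61.7
```

```bash
python3 - <<'E'
from plan import *
from station import imaging
import cv2
o=telemetry.get_obs();print(o["joints"].round(1))
rows(head_home(back=.11,h=.057),1)
rows(head_home(back=.07,h=.057),1)
f=lambda d,x,y,w,h: cv2.resize(cv2.convertScaleAbs(d["img"][y:y+h,x:x+w],alpha=1.5),(400,400),interpolation=cv2.INTER_CUBIC)
cv2.imwrite("pics/pre.png",np.hstack([f(imaging.get_image("top"),300,130,100,100),f(imaging.get_image("scene"),160,170,100,100)]))
E
```

```text
[ -3.3  48.4  31.9  59.7 -11.6 105.4  14.8]
1 rows angular [-0.29, -0.09, 0.06] travel [-0.0009, -0.0015, -0.0012]
1 rows angular [-0.29, -0.09, 0.06] travel [-0.001, -0.0013, 0.0388]
```

View pics/pre.png

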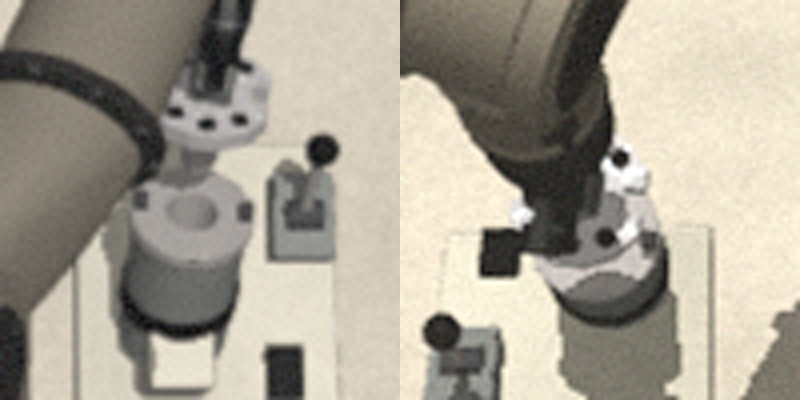

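The top crop shows the shank tip at (197,165), just above the socket at (192,210). The notch is lined up with the dogs. Advancing along the axis.

Call:
step_arm --increments '[{"angular": [-0.3, -0.1, 0.06], "travel": [-0.001, -0.0013, 0.01], "fingers": -1}, {"angular": [0, 0, 0], "travel": [0, 0, 0.015], "fingers": -1}, {"angular": [0, 0, 0], "travel": [0, 0, 0.015], "fingers": -1}, {"angular": [0, 0, 0], "travel": [0, 0, 0.01], "fingers": -1}, {"angular": [0, 0, 0], "travel": [0, 0, 0.006], "fingers": -1}, {"angular": [0, 0, 0], "travel": [0, 0, 0], "fingers": -1}, {"angular": [0, 0, 0], "travel": [0, 0, 0], "fingers": -1}, {"angular": [0, 0, 0], "travel": [0, 0, 0], "fingers": -1}]'

```text
time: 5.7
position: [0.6361, -0.2258, 0.2536]
tcp_rot: [-150.7, 4.9, 81.2]
contact_force: [-0.0, 0.4, -2.8]
width: 0.0293
grip_force: 61.6
```

```bash
python3 - <<'E'
from plan import *
o=telemetry.get_obs();print(o["joints"].round(1),o["contact_force"].round(1),o["moment"].round(2))
rows(head_home(back=.03,h=.057),1)
E
```

```text
[ -4.6  46.7  31.7  68.6 -11.   97.8  15.1] [-0.   0.4 -2.8] [-0.01 -0.88  0.01]
1 rows angular [0.31, 0.09, 0.03] travel [0.0001, 0.0006, 0.0265]
```

Call:
step_arm --increments '[{"angular": [0.3, 0.1, 0.03], "travel": [0.0001, 0.0005, 0.006], "fingers": -1}, {"angular": [0, 0, 0], "travel": [0, 0, 0.006], "fingers": -1}, {"angular": [0, 0, 0], "travel": [0, 0, 0.006], "fingers": -1}, {"angular": [0, 0, 0], "travel": [0, 0, 0.006], "fingers": -1}, {"angular": [0, 0, 0], "travel": [0, 0, 0.003], "fingers": -1}, {"angular": [0, 0, 0], "travel": [0, 0, 0], "fingers": -1}, {"angular": [0, 0, 0], "travel": [0, 0, 0], "fingers": -1}, {"angular": [0, 0, 0], "travel": [0, 0, 0], "fingers": -1}]'

```text
time: 6.37
position: [0.6226, -0.2262, 0.2292]
tcp_rot: [-150.3, 4.9, 81.0]
contact_force: [-0.7, -0.3, -2.9]
width: 0.0295
grip_force: 61.7
```

```bash
python3 - <<'E'
from plan import *
o=telemetry.get_obs();print(o["joints"].round(1),o["contact_force"].round(1),o["moment"].round(2))
rows(head_home(back=.015,h=.057),1)
E
```

```text
[ -4.9  46.8  31.5  72.1 -11.   94.8  15.3] [-0.7 -0.3 -2.9] [-0.   -0.88  0.  ]
1 rows angular [-0.08, -0.02, -0.05] travel [0.0004, 0.0002, 0.0136]
```

Call:
step_arm --increments '[{"angular": [0, 0, 0], "travel": [0.0003, 0.0002, 0.005], "fingers": -1}, {"angular": [0, 0, 0], "travel": [0, 0, 0.005], "fingers": -1}, {"angular": [0, 0, 0], "travel": [0, 0, 0.003], "fingers": -1}, {"angular": [0, 0, 0], "travel": [0, 0, 0], "fingers": -1}, {"angular": [0, 0, 0], "travel": [0, 0, 0], "fingers": -1}, {"angular": [0, 0, 0], "travel": [0, 0, 0], "fingers": -1}]'

```text
time: 6.87
position: [0.6161, -0.2258, 0.2177]
tcp_rot: [-150.3, 4.9, 81.0]
contact_force: [-0.2, -0.1, -2.4]
width: 0.0296
grip_force: 61.8
```

```bash
python3 - <<'E'
from plan import *
from station import imaging
import cv2
o=telemetry.get_obs();print(o["joints"].round(1),o["contact_force"].round(1),o["moment"].round(2))
rows(head_home(back=.0,h=.057),1)
f=lambda d,x,y,w,h: cv2.resize(cv2.convertScaleAbs(d["img"][y:y+h,x:x+w],alpha=1.7),(400,400),interpolation=cv2.INTER_CUBIC)
cv2.imwrite("pics/near.png",np.hstack([f(imaging.get_image("top"),320,145,60,60),f(imaging.get_image("scene"),180,190,60,60)]))
E
```

```text
[ -5.1  46.7  31.4  73.8 -11.   93.2  15.4] [-0.2 -0.1 -2.4] [-0.07 -0.91 -0.  ]
1 rows angular [-0.1, -0.03, -0.04] travel [0.0001, 0.0001, 0.0154]
```

View pics/near.png

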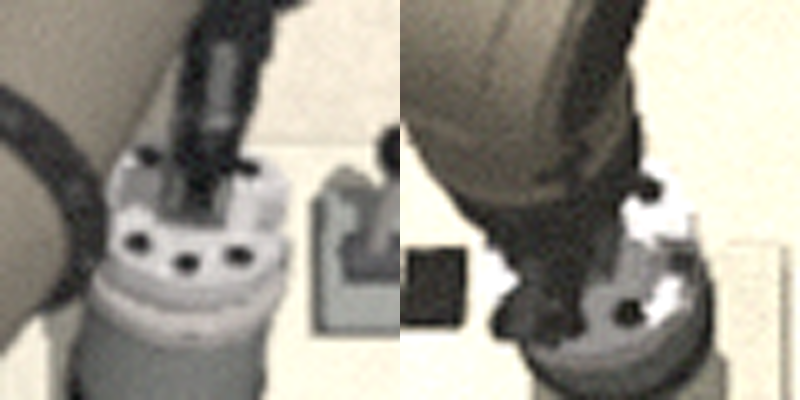

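In the scene crop the dark dog shows inside the +y notch at (680,255), with the disc slightly above the nose. There's no contact force yet, so I'm pressing on gently.

Call:
step_arm --increments '[{"angular": [0, 0, 0], "travel": [0, 0, 0.003], "fingers": -1}, {"angular": [0, 0, 0], "travel": [0, 0, 0.003], "fingers": -1}, {"angular": [0, 0, 0], "travel": [0, 0, 0], "fingers": -1}, {"angular": [0, 0, 0], "travel": [0, 0, 0], "fingers": -1}]'

```text
time: 7.3
position: [0.6128, -0.2257, 0.2121]
tcp_rot: [-150.2, 4.9, 81.0]
contact_force: [0.4, 0.4, -3.3]
width: 0.0292
grip_force: 61.8
```

Call:
step_arm --increments '[{"angular": [0, 0, 0], "travel": [0, 0, 0.003], "fingers": -1}, {"angular": [0, 0, 0], "travel": [0, 0, 0.002], "fingers": -1}, {"angular": [0, 0, 0], "travel": [0, 0, 0], "fingers": -1}, {"angular": [0, 0, 0], "travel": [0, 0, 0], "fingers": -1}]'

```text
time: 7.63
position: [0.6105, -0.2257, 0.2079]
tcp_rot: [-150.2, 4.9, 81.0]
contact_force: [0.4, -0.4, -2.4]
width: 0.0293
grip_force: 61.8
```

Call:
step_arm --increments '[{"angular": [0, 0, 0], "travel": [0, 0, 0.002], "fingers": -1}, {"angular": [0, 0, 0], "travel": [0, 0, 0], "fingers": -1}, {"angular": [0, 0, 0], "travel": [0, 0, 0], "fingers": -1}]'

```text
time: 7.88
position: [0.6095, -0.2258, 0.2063]
tcp_rot: [-150.3, 4.9, 81.0]
contact_force: [1.3, 0.0, -3.2]
width: 0.0294
grip_force: 61.8
```

Call:
step_arm --increments '[{"angular": [0, 0, 0], "travel": [0, 0, 0.002], "fingers": -1}, {"angular": [0, 0, 0], "travel": [0, 0, 0], "fingers": -1}, {"angular": [0, 0, 0], "travel": [0, 0, 0], "fingers": -1}]'

```text
time: 8.13
position: [0.6089, -0.2258, 0.205]
tcp_rot: [-150.3, 4.9, 81.0]
contact_force: [0.6, 0.8, -0.4]
width: 0.0296
grip_force: 62.0
```

Call:
step_arm --increments '[{"angular": [0, 0, 0], "travel": [0, 0, 0.001], "fingers": -1}, {"angular": [0, 0, 0], "travel": [0, 0, 0.001], "fingers": -1}, {"angular": [0, 0, 0], "travel": [0, 0, 0], "fingers": -1}, {"angular": [0, 0, 0], "travel": [0, 0, 0], "fingers": -1}]'

```text
time: 8.47
position: [0.6088, -0.2258, 0.205]
tcp_rot: [-150.4, 4.9, 81.1]
contact_force: [3.4, 0.6, 8.3]
width: 0.0293
grip_force: 63.3
```

Contact came within 1 mm of the computed home height. I'll press a little more to seat it.

Call:
step_arm --increments '[{"angular": [0, 0, 0], "travel": [0, 0, 0.001], "fingers": -1}, {"angular": [0, 0, 0], "travel": [0, 0, 0.001], "fingers": -1}, {"angular": [0, 0, 0], "travel": [0, 0, 0], "fingers": -1}, {"angular": [0, 0, 0], "travel": [0, 0, 0], "fingers": -1}]'

```text
time: 8.8
position: [0.6087, -0.2258, 0.205]
tcp_rot: [-150.6, 4.9, 81.1]
contact_force: [5.3, 1.3, 15.8]
width: 0.0295
grip_force: 64.3
```

```bash
python3 - <<'E'
from plan import *
o=telemetry.get_obs();print(o["contact_force"].round(1),o["moment"].round(2))
rows(head_home(back=.0,h=.057),1)
E
```

```text
[ 5.3  1.3 15.8] [ 0.43  0.32 -0.33]
1 rows angular [0.22, 0.0, -0.02] travel [0.0001, 0.0001, 0.0006]
```

Call:
step_arm --increments '[{"angular": [0, 0, 0], "travel": [0, 0, -0.002], "fingers": -1}, {"angular": [0, 0, 0], "travel": [0, 0, 0], "fingers": 0.2}, {"angular": [0, 0, 0], "travel": [0, 0, 0], "fingers": 0.6}, {"angular": [0, 0, 0], "travel": [0, 0, 0], "fingers": 0.6}, {"angular": [0, 0, 0], "travel": [0, 0, 0], "fingers": 0.6}, {"angular": [0, 0, 0], "travel": [0, 0, 0], "fingers": 0.6}]'

```text
time: 9.3
position: [0.6072, -0.2258, 0.2025]
tcp_rot: [-150.2, 4.9, 81.0]
contact_force: [0.1, -0.9, 0.1]
width: 0.0685
grip_force: 0.0
```

Call:
step_arm --increments '[{"angular": [0, 0, 0], "travel": [0, 0, -0.015], "fingers": 0.6}, {"angular": [0, 0, 0], "travel": [0, 0, -0.03], "fingers": 0.6}, {"angular": [0, 0, 0], "travel": [0, 0, -0.03], "fingers": 0.6}, {"angular": [0, 0, 0], "travel": [0, 0, -0.03], "fingers": 0.6}, {"angular": [0, 0, 0], "travel": [0, 0, -0.015], "fingers": 0.6}, {"angular": [0, 0, 0], "travel": [0, 0, 0], "fingers": 0.6}]'

```text
time: 9.8
position: [0.6697, -0.2267, 0.3096]
tcp_rot: [-150.6, 4.9, 81.1]
contact_force: [0.0, -0.3, 1.3]
width: 0.0686
grip_force: 0.0
```

```bash
python3 - <<'E'
from plan import *
from station import imaging
import cv2
o=telemetry.get_obs();print(o["joints"].round(1),o["contact_force"].round(1))
f=lambda d,x,y,w,h: cv2.resize(cv2.convertScaleAbs(d["img"][y:y+h,x:x+w],alpha=1.7),(400,400),interpolation=cv2.INTER_CUBIC)
cv2.imwrite("pics/fit.png",np.hstack([f(imaging.get_image("top"),310,140,80,80),f(imaging.get_image("scene"),160,190,80,80)]))
E
```

```text
[ -3.   48.4  32.   58.  -11.6 106.6  14.7] [ 0.  -0.3  1.3]
```

View pics/fit.png

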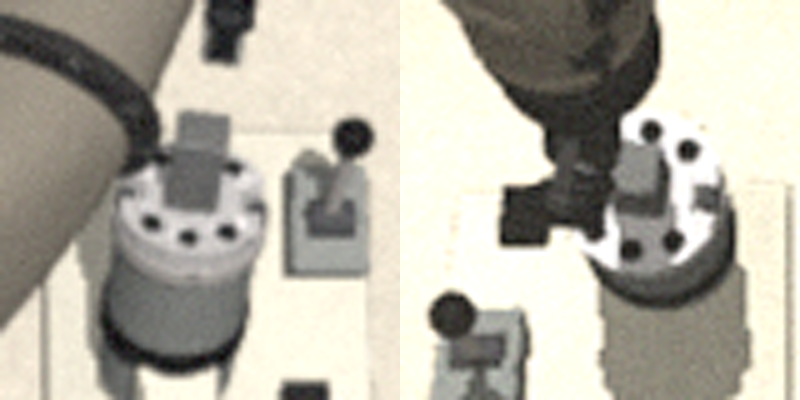

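The head is seated flat with dark dogs in both notches: scene crop (708,198), top crop (250,205) and (128,190). Next is the lever, pushing the ball from its far side with shut fingers.

```bash
python3 - <<'E'
from plan import *
a=down([.69,-.338,.30],90)
rows(a)
rows(down([.69,-.338,.130],90),start=a)
E
```

```text
5 rows angular [-6.01, 0.49, -2.01] travel [-0.0217, 0.0071, 0.0]
5 rows angular [0.0, 0.0, -0.0] travel [0.0, 0.0, 0.034]
```

Call:
step_arm --increments '[{"angular": [-6, 0.5, -2], "travel": [-0.0217, 0.0071, 0], "fingers": -1}, {"angular": [-6, 0.5, -2], "travel": [-0.0217, 0.0071, 0], "fingers": -1}, {"angular": [-6, 0.5, -2], "travel": [-0.0217, 0.0071, 0], "fingers": -1}, {"angular": [-6, 0.5, -2], "travel": [-0.0217, 0.0071, 0], "fingers": -1}, {"angular": [-6, 0.5, -2], "travel": [-0.0217, 0.0071, 0], "fingers": -1}, {"angular": [0, 0, 0], "travel": [0, 0, 0], "fingers": -1}, {"angular": [0, 0, 0], "travel": [0, 0, 0], "fingers": -1}, {"angular": [0, 0, 0], "travel": [0, 0, 0], "fingers": -1}]'

```text
time: 10.57
position: [0.6894, -0.3368, 0.2992]
tcp_rot: [-179.8, -0.2, 89.9]
contact_force: [-0.1, 1.1, 0.3]
width: -0.0002
grip_force: 0.0
```

```bash
python3 - <<'E'
from plan import *
rows(down([.69,-.338,.130],90))
E
```

```text
5 rows angular [-0.04, -0.04, -0.01] travel [-0.0003, 0.0002, 0.0338]
```

Call:
step_arm --increments '[{"angular": [0, 0, 0], "travel": [-0.001, 0.0005, 0.034], "fingers": -1}, {"angular": [0, 0, 0], "travel": [0, 0, 0.034], "fingers": -1}, {"angular": [0, 0, 0], "travel": [0, 0, 0.034], "fingers": -1}, {"angular": [0, 0, 0], "travel": [0, 0, 0.034], "fingers": -1}, {"angular": [0, 0, 0], "travel": [0, 0, 0.033], "fingers": -1}, {"angular": [0, 0, 0], "travel": [0, 0, 0], "fingers": -1}, {"angular": [0, 0, 0], "travel": [0, 0, 0], "fingers": -1}]'

```text
time: 11.15
position: [0.6901, -0.3359, 0.1288]
tcp_rot: [-179.6, -0.2, 90.1]
contact_force: [-0.5, -0.3, 0.8]
width: 0.0001
grip_force: 0.0
```

Call:
step_arm --increments '[{"angular": [0, 0, 0], "travel": [0, -0.01, 0], "fingers": -1}, {"angular": [0, 0, 0], "travel": [0, -0.01, 0], "fingers": -1}, {"angular": [0, 0, 0], "travel": [0, -0.01, 0], "fingers": -1}, {"angular": [0, 0, 0], "travel": [0, -0.01, 0], "fingers": -1}, {"angular": [0, 0, 0], "travel": [0, -0.01, 0], "fingers": -1}, {"angular": [0, 0, 0], "travel": [0, -0.01, 0], "fingers": -1}, {"angular": [0, 0, 0], "travel": [0, -0.01, 0], "fingers": -1}, {"angular": [0, 0, 0], "travel": [0, -0.01, 0], "fingers": -1}, {"angular": [0, 0, 0], "travel": [0, -0.006, 0], "fingers": -1}, {"angular": [0, 0, 0], "travel": [0, 0, 0], "fingers": -1}, {"angular": [0, 0, 0], "travel": [0, 0, 0], "fingers": -1}]'

```text
time: 12.07
position: [0.6044, -0.3385, 0.1319]
tcp_rot: [-179.9, -0.1, 89.9]
contact_force: [-0.2, 0.4, 0.1]
width: -0.0002
grip_force: 0.0
```

Continue in small steps until the stop.

Call:
step_arm --increments '[{"angular": [0, 0, 0], "travel": [0, -0.004, 0], "fingers": -1}, {"angular": [0, 0, 0], "travel": [0, -0.004, 0], "fingers": -1}, {"angular": [0, 0, 0], "travel": [0, -0.003, 0], "fingers": -1}, {"angular": [0, 0, 0], "travel": [0, 0, 0], "fingers": -1}, {"angular": [0, 0, 0], "travel": [0, 0, 0], "fingers": -1}]'

```text
time: 12.48
position: [0.5934, -0.3386, 0.1317]
tcp_rot: [-179.9, -0.1, 89.9]
contact_force: [-0.4, 0.2, 0.1]
width: -0.0
grip_force: 0.0
```

Call:
step_arm --increments '[{"angular": [0, 0, 0], "travel": [0, -0.003, 0], "fingers": -1}, {"angular": [0, 0, 0], "travel": [0, -0.003, 0], "fingers": -1}, {"angular": [0, 0, 0], "travel": [0, 0, 0], "fingers": -1}, {"angular": [0, 0, 0], "travel": [0, 0, 0], "fingers": -1}]'

```text
time: 12.82
position: [0.5874, -0.3386, 0.1318]
tcp_rot: [-180.0, -0.1, 89.9]
contact_force: [0.3, -0.3, -0.1]
width: 0.0002
grip_force: 0.0
```

```bash
python3 - <<'E'
from h import *
from station import imaging,telemetry
import cv2
print(telemetry.get_obs()["contact_force"])
f=lambda d,x,y,w,h: cv2.resize(cv2.convertScaleAbs(d["img"][y:y+h,x:x+w],alpha=1.7),(400,400),interpolation=cv2.INTER_CUBIC)
cv2.imwrite("pics/lev.png",np.hstack([f(imaging.get_image("top"),320,140,80,80),f(imaging.get_image("scene"),145,200,80,80)]))
E
```

```text
[ 0.27347517 -0.2641801  -0.12173885]
```

View pics/lev.png

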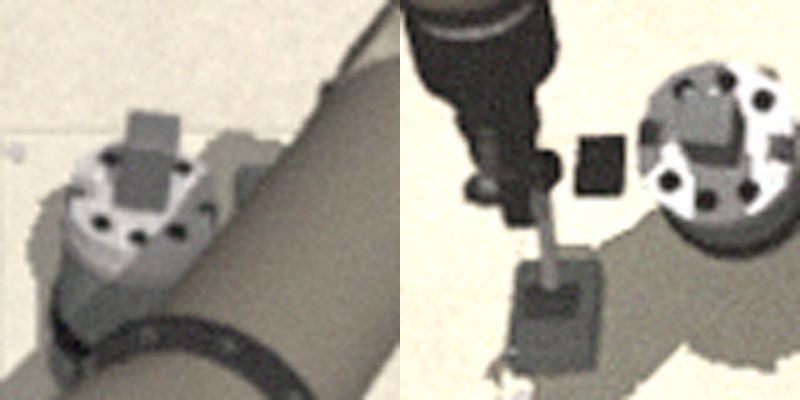

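The lever has followed the finger and leans towards the robot, with the ball at scene crop (545,168). The stop isn't felt yet, so I'll continue.

Call:
step_arm --increments '[{"angular": [0, 0, 0], "travel": [0, -0.003, 0], "fingers": -1}, {"angular": [0, 0, 0], "travel": [0, -0.003, 0], "fingers": -1}, {"angular": [0, 0, 0], "travel": [0, 0, 0], "fingers": -1}, {"angular": [0, 0, 0], "travel": [0, 0, 0], "fingers": -1}]'

```text
time: 13.25
position: [0.5835, -0.3384, 0.1322]
tcp_rot: [179.8, 0.0, 90.0]
contact_force: [5.2, -0.4, -2.9]
width: 0.0004
grip_force: 2.7
```

Call:
step_arm --increments '[{"angular": [0, 0, 0], "travel": [0, -0.002, 0], "fingers": -1}, {"angular": [0, 0, 0], "travel": [0, -0.001, 0], "fingers": -1}, {"angular": [0, 0, 0], "travel": [0, 0, 0], "fingers": -1}, {"angular": [0, 0, 0], "travel": [0, 0, 0], "fingers": -1}]'

```text
time: 13.58
position: [0.5829, -0.3383, 0.1325]
tcp_rot: [179.6, 0.1, 90.1]
contact_force: [11.6, -1.6, -6.7]
width: -0.0003
grip_force: 5.8
```

```bash
python3 - <<'E'
from h import *
from station import imaging,telemetry
print(telemetry.get_obs()["contact_force"])
s=imaging.get_image("scene")
for a in (0.8,.9,1.0):
    th=a-.5; print(a,proj(s,(.600-.085*np.sin(th),-.3305,.044+.085*np.cos(th))))
for c,a in blobs(s["img"],(168,222,14,20),45,5,300): print(c,a)
E
```

```text
[11.60227358 -1.55942164 -6.677616  ]
0.8 [171.74023702 236.10445643]
0.9 [172.14591249 234.71570735]
1.0 [172.57617902 233.61291905]
[170.84234973 231.57677596] 114.375
[180.78361345 233.64390756] 14.875
```

The stop is reached: 11.6 N, and the TCP has stopped advancing at the computed end. Backing off, then up.

Call:
step_arm --increments '[{"angular": [0, 0, 0], "travel": [0, 0.006, 0], "fingers": -1}, {"angular": [0, 0, 0], "travel": [0, 0.015, 0], "fingers": -1}, {"angular": [0, 0, 0], "travel": [0, 0.02, 0], "fingers": -1}, {"angular": [0, 0, 0], "travel": [0, 0.02, 0], "fingers": -1}, {"angular": [0, 0, 0], "travel": [0, 0.02, 0], "fingers": -1}, {"angular": [0, 0, 0], "travel": [0, 0, -0.03], "fingers": -1}, {"angular": [0, 0, 0], "travel": [-0.02, 0, -0.04], "fingers": -1}, {"angular": [0, 0, 0], "travel": [-0.03, 0, -0.04], "fingers": -1}, {"angular": [0, 0, 0], "travel": [-0.04, 0, -0.03], "fingers": -1}, {"angular": [0, 0, 0], "travel": [-0.04, 0, 0], "fingers": -1}, {"angular": [0, 0, 0], "travel": [-0.04, 0, 0], "fingers": -1}, {"angular": [0, 0, 0], "travel": [0, 0, 0], "fingers": -1}]'

```text
time: 14.63
position: [0.6538, -0.5059, 0.2567]
tcp_rot: [-179.7, 0.3, 89.4]
contact_force: [-3.1, -1.4, -1.2]
width: -0.0001
grip_force: 0.0
```

```bash
python3 - <<'E'
from h import *
from station import imaging,telemetry
s=imaging.get_image("scene"); t=imaging.get_image("top")
for c,a in blobs(s["img"],(164,224,17,18),45,5,300): print("ball",c,a)
f=lambda d,x,y,w,h: cv2.resize(cv2.convertScaleAbs(d["img"][y:y+h,x:x+w],alpha=1.4),(400,400),interpolation=cv2.INTER_CUBIC)
cv2.imwrite("pics/end.png",np.hstack([f(s,100,150,360,160),f(s,150,200,80,80)]))
E
```

```text
ball [172.77788221 233.12092732] 49.875
```

View pics/end.png

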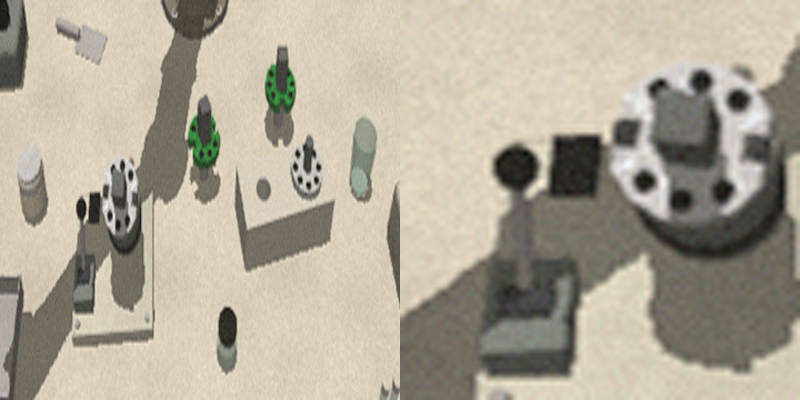

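The ball is at (172.8,233.1), and the predicted position at the lever's 1.0 end stop is (172.6,233.6). The head is seated with both dogs in its notches, and everything else is in place. I'll let the arm settle and hand in.

Call:
step_arm --increments '[{"angular": [0, 0, 0], "travel": [0, 0, 0], "fingers": -1}, {"angular": [0, 0, 0], "travel": [0, 0, 0], "fingers": -1}, {"angular": [0, 0, 0], "travel": [0, 0, 0], "fingers": -1}]'

```text
time: 14.98
position: [0.6607, -0.4938, 0.2572]
tcp_rot: [-180.0, -0.1, 90.1]
contact_force: [0.2, -0.5, 0.8]
width: -0.0002
grip_force: 0.0
```

```bash
python3 -c "
from station import robot
print(robot.sign_off())"
```

```text
the job is handed in; nothing more can be done
None
```

The notched head is seated in the spindle with both notches over the dogs, the lever is at its far stop and released, the spare head, jar, beaker and can were left alone, and the job was handed in at about 15 s; no verdict was returned.

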